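Clear the carving fixture, load the plaster plaque and clamp it

ROBOT

A 6-joint arm with a two-finger parallel gripper is mounted at the origin on the work surface. World frame = base frame: x ahead of the robot, y to its left, z up, the work surface at z = 0. Lengths are in m, angles in rad, forces in N, time in s.
With the tool pointing down it reaches from about 0.375 to 0.975 m from the base axis. Payload 3.8 kg.
Tool frame: the origin (TCP) lies midway between the tips of the shut fingers; the grasp point (between the pads) lies 19 mm behind it; z points along the fingers, y is the line along which they close (so a half turn about z gives the same grasp; the last joint's range is limited). The gripper opens to 88 mm and grips with 3 to 60 N. Pads are 18 mm wide; open, the fingers measure 123 mm over their backs; the gripper's body (75 mm by 187 mm) begins 45 mm behind the grasp point.
Start: joints at [1.295, 0.264, 1.604, -0, 1.274, -0.037], TCP at [0.16, 0.656, 0.239] pointing down, gripper open.
Joint ranges: [-2.63, 2.63], [-0.94, 2.18], [0.31, 2.57], [-1.31, 4.45], [0, 2.66], [-2.55, 2.55]. Speed limits (rad/s): [2.57, 2.57, 3.14, 3.14, 3.14, 3.14].

INTERFACE

Orientations are given as a 3x3 rotation matrix whose columns are the frame's x, y, z axes.
In Python, from cell import state, imaging, workorder gives the robot as it stands.
- The arm moves only by the tool jog_arm, never from a script. Its argument "moves" is a list of rows, each an object with "delta_pos": the shift along the tool's x, y, z in m, a list of three; "twist": the turn about the tool's z in rad. In form: [{"delta_pos": [x, y, z], "twist": twist}, ...]. A call has 1 to 10 rows; each row shifts and turns the commanded pose from where the row before left it, along the tool's axes as they then stand; what a row does not reach is not made up. A row lasts 1/10 s, in which the tool goes at most 50 mm and 8.59 degrees, less where a joint would pass 70% of its speed; a pose out of reach is approached as far as the arm can. A call is refused whole if a number of a shift passes 0.05 or a number of a turn 0.15, either way. A call with a gripper value outside its range is refused whole. "claw" is the finger opening in m, from 0 to 0.0881, set as the call begins (left out, the last holds). The fingers move at their own pace and stop on an object; the grip force is fixed at half the most. Time passes only in rows, so rows that do not move let the fingers close. It gives the time, the measured TCP pose, the force, the opening and the grip force at its end, in the units of the state.
- state(): the state, without advancing time (a new reading comes with each control period).
- imaging.grab_frame(name): name is "scene" or "side" or "wrist"; returns a dict with "color" (400x640x3 uint8, red, green, blue), "fx", "fy", "cx", "cy" (pixels), "R" (3x3) and "t" (3): a world point X has camera coordinates R X + t. Camera axes: x right, y down, z forward; pixel columns grow to the right and rows downward; lengths in m; the calibration is good to about 2 mm. A picture is of the moment at which its call begins. There is no depth.
- workorder.close_job(): hands the job in; it is judged then, once.
The state is a dict: "time": time; "joints": joint angles; "joint_vel": joint speeds; "effort": joint torques, N m; "tool_pos": TCP position; "ee_rot": TCP orientation; "contact_force": force on the tool from outside, world axes, zero at the start; "torque": the same for the moment, N m; "opening": finger opening in m; "grasp_force": force on a finger pad.
Only numpy, scipy, OpenCV 4.12 (cv2) and the standard library are available. Lean on these libraries where they do the work, as an engineer would, in place of code of your own. Each camera call takes 0.05 s, during which the arm holds its last target. There are 200 camera calls.

TASK

Get the plaster plaque ready for carving: first hang the ear defenders that were left on the carving fixture over the bench's horizontal bar, by their headband. Then lay the oblong plaque flat on the fixture, relief side up, snug against the end stop and the two side stops, let go of it, and push the toggle clamp's handle down past its dead point until it stays down and the pad holds the plaque. Do not disturb the medallion, the wooden cone or the jar.

Things in the scene. Friction and masses are not known exactly. Their poses are not given: they have to be found in the camera images.
- fixture: Fixed carving fixture: plywood plate 285 x 170 x 18 mm with a steel toggle clamp at one end. Origin at bench level; the plate spans x -115 to 170, y -85 to 85 mm. +x runs from clamp to end stop, z up. End stop: 60 mm wide block, face at x = 152. Two side stops at x = 25 and 137 (each 16 long), faces at y = 26, the plaque on their -y side. Stops rise 14 mm above the plate.
- seat (a point): Where the plaque's centre belongs when it touches the end stop and both side stops and lies on the plate: x = 82 mm of the fixture, 32 mm above the bench. Axes as the fixture's: end stop on the +x side, side stops on the +y side (96 mm of free gap between them for a finger); the plaque's length runs along x.
- handle_pivot (a point): Where the clamp handle turns (about the fixture's y): x = -88 mm of the fixture, 76 mm above the bench; axes as the fixture's. The clamp arm stands upright when open and swings down onto the plaque as the handle is pushed. Raised, arm and pad lie 10 to 80 mm ahead (+x) of this point, up to 95 mm above it.
- clamp_handle (a joint): Clamp handle, rad: 0 = open (start), handle pointing to the fixture's -x and up, 0.90 rad above level; 1.02 = fully closed at its stop. Elevation = 0.90 - value. About 1 N at the grip moves it (from 0.4 on the arm may sink by itself), up to 5 N once the pad meets the plaque (0.65). Dead point 0.90 (handle level): let go short of it, it springs back to about 0.65; past it, it stays down.
- handle_grip (a point): Middle of the handle's round black grip (18 mm thick), 80 mm from the handle pivot, moving with the handle; the handle ends 112 mm from its pivot.
- clamp_pad: The clamp's spring-backed rubber pad, 24 mm across; origin on the clamp arm's centre line, its face 32 mm from there along its -z. Closed, it presses with some 5 to 10 N on the plaque's top, about 20 mm from the end towards the clamp.
- plaque: Loose off-white plaster plaque, an oblong block 140 x 52 x 28 mm (its x, y, z), 0.22 kg or so, lying flat on the bench with a shallow round relief on top. Origin at its centre (14 mm above its underside). Either end may point to the end stop.
- defenders: Ear defenders (two black cups joined by an arched headband), standing on their cups on the fixture plate, headband up: 156 mm wide (y), 72 mm deep (x), 153 mm high. Origin at the centre, half-way up (76.5 mm above the cups' undersides). The arch lies in its y-z plane; 70 mm free between the cups (y). 0.18 kg or so, most of it in the cups.
- headpad (a point): Centre of the padded top of the ear defenders' headband, about 70 mm above their centre: pad 30 mm wide (the defenders' x, the way to grip it), 14 mm thick (z). Axes as the defenders'.
- rail_mid (a point): Middle of the fixed horizontal steel bar on two posts: bar 16 mm thick, 240 mm long, its axis at this height (165 mm) above the bench, running along this point's y. Hung, the head pad's centre rests 15 mm above the bar's axis, the arch across the bar and a cup on either side.
- medallion: Bystander: round plaster medallion, 96 mm across, 21 mm thick, lying flat. Origin under its centre.
- cone: Bystander: turned wooden cone, 68 mm across, 79 mm high, standing. Origin under its centre.
- jar: Bystander: amber glass jar with a steel cap, 64 mm across, 75 mm high. Origin under its centre.
There are look-alikes about, which are no part of the job. Of the things shaped like the defenders, the black one is meant.

How it is judged:
By the outcome, as a careful person would: the job done as asked, in the order asked, and still so for the second after the job is handed in, with the robot touching nothing.
It also fails if it takes over 69 s, if anything falls off the work surface, if the arm or the gripper's body presses on something with over 40 N, if the wrist force passes 120 N, or if a joint passes its speed limit or range.

## Working session

There is one attempt and no reset: what is moved stays moved. The work goes in short steps, Python scripts to look and compute and a tool call to move; the robot and the scene stay as the last step left them, time stands still between calls to the robot, and variables do not carry over. Pictures are saved under pics/ and viewed, at most 10 in all, crops included, and the job is handed in when it is done.

Besides the shell and the picture viewer there is one more tool, called after "Request:" as name([rows], argument=value, ...), one row to a line, values as JSON. jog_arm: Moves the arm, as the interface text tells. Its arguments: {"type":"object","properties":{"moves":{"type":"array","items":{"type":"object","properties":{"delta_pos":{"type":"array","items":{"type":"number"}},"twist":{"type":"number"}}}},"claw":{"type":"number"}},"required":["moves"]}

```bash
mkdir -p pics; ls; cat > h.py <<'E'
import numpy as np, cv2
from cell import state, imaging, workorder
def grab(n,save=None):
    f=imaging.grab_frame(n)
    if save: cv2.imwrite('pics/'+save+'.png',f['color'][:,:,::-1])
    return f
def plane(f,u,v,z):
    R=np.array(f['R']);t=np.array(f['t']);c=-R.T@t
    d=R.T@np.array([(u-f['cx'])/f['fx'],(v-f['cy'])/f['fy'],1]);return c+d*(z-c[2])/d[2]
def proj(f,X):
    p=np.array(f['R'])@np.array(X)+np.array(f['t']);return np.array([f['fx']*p[0]/p[2]+f['cx'],f['fy']*p[1]/p[2]+f['cy']])
def tri(f,p,g,q):
    A=[];b=[]
    for k,(u,v) in((f,p),(g,q)):
        R=np.array(k['R']);c=-R.T@np.array(k['t']);d=R.T@np.array([(u-k['cx'])/k['fx'],(v-k['cy'])/k['fy'],1]);d/=np.linalg.norm(d)
        P=np.eye(3)-np.outer(d,d);A.append(P);b.append(P@c)
    return np.linalg.lstsq(np.vstack(A),np.hstack(b),rcond=None)[0]
E
python3 - <<'E'
from h import *
import pickle
F={n:grab(n) for n in('scene','side','wrist')}
pickle.dump(F,open('f0.pkl','wb'))
for n in F: cv2.imwrite(f'pics/{n}0.png',F[n]['color'][:,:,::-1]); print(n,-np.array(F[n]['R']).T@F[n]['t'])
s=state();print(s['time'],s['tool_pos'],s['ee_rot'])
E
```

```text
pics
scene [ 0.92625731 -0.43449164  1.04825263]
side [ 0.12768647 -0.76490772  1.2562391 ]
wrist [0.08657961 0.67374737 0.38368044]
0.15 [0.1595231  0.65532987 0.23766828] [[-9.71620808e-01  2.36543410e-01 -4.68967411e-04]
 [ 2.36543867e-01  9.71619361e-01 -1.67799433e-03]
 [ 5.87393161e-05 -1.74130557e-03 -9.99998482e-01]]
```

View pics/scene0.png

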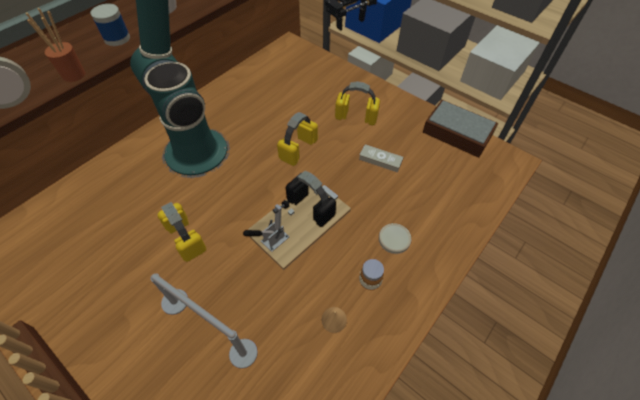

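View pics/side0.png

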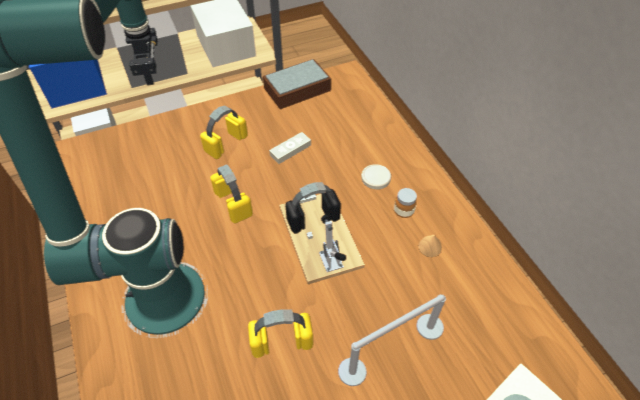

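The scene view shows the black defenders at about (312,197) on the fixture, the rail from (155,281) to (238,335), and the plaque at (381,157). In the side view the rail runs (352,347) to (443,299), and the plaque is at (290,147). Next I'll view enlarged crops to get the corners.

```bash
python3 - <<'E'
from h import *
import pickle
F=pickle.load(open('f0.pkl','rb'))
def crop(n,x,y,w,h,W,H): return cv2.resize(F[n]['color'][y:y+h,x:x+w,::-1],(W,H),interpolation=cv2.INTER_CUBIC)
a=crop('scene',235,160,130,120,433,400)   # x3.33
b=crop('side',265,170,110,120,367,400)
c=crop('scene',350,140,60,40,300,200); d=crop('side',260,125,60,40,300,200)
im=np.zeros((600,800,3),np.uint8); im[:400,:433]=a; im[:400,433:800]=b; im[400:,:300]=c; im[400:,300:600]=d
cv2.imwrite('pics/crop1.png',im)
# plaque: pale low-sat blob
for n,(x,y,w,h) in(('scene',(350,140,60,40)),('side',(260,125,60,40))):
    c=F[n]['color'][y:y+h,x:x+w]; hsv=cv2.cvtColor(c,cv2.COLOR_RGB2HSV)
    m=((hsv[...,1]<70)&(hsv[...,2]>90)).astype(np.uint8)
    cs=max(cv2.findContours(m,0,2)[0],key=cv2.contourArea)
    r=cv2.minAreaRect(cs.astype(np.float32)+[x,y]) if 0 else cv2.minAreaRect(cs)
    print(n,cv2.contourArea(cs),cv2.approxPolyDP(cs,3,True).reshape(-1,2)+[x,y])
f,g=F['scene'],F['side']
A=tri(f,(155,280),g,(352,348));B=tri(f,(236,335),g,(442,300));print('rail',A,B,A/2+B/2)
P=tri(f,(381,156.5),g,(290.5,146));print('plaque',P)
print('plates',[plane(f,*p,.018).round(3) for p in((285,267),(350,208))],[plane(g,*p,.018).round(3) for p in((307,280),(363,263))])
E
```

```text
scene 478.0 [[360 153]
 [395 167]
 [402 159]
 [368 145]]
side 585.5 [[310 140]
 [301 132]
 [269 150]
 [280 162]
 [309 145]]
rail [ 0.37507165 -0.38875249  0.14776085] [ 0.62326062 -0.36057893  0.14897099] [ 0.49916614 -0.37466571  0.14836592]
plaque [0.51939826 0.37982313 0.02144448]
plates [array([ 0.546, -0.13 ,  0.018]), array([0.565, 0.146, 0.018])] [array([ 0.373, -0.115,  0.018]), array([ 0.54 , -0.128,  0.018])]
```

View pics/crop1.png

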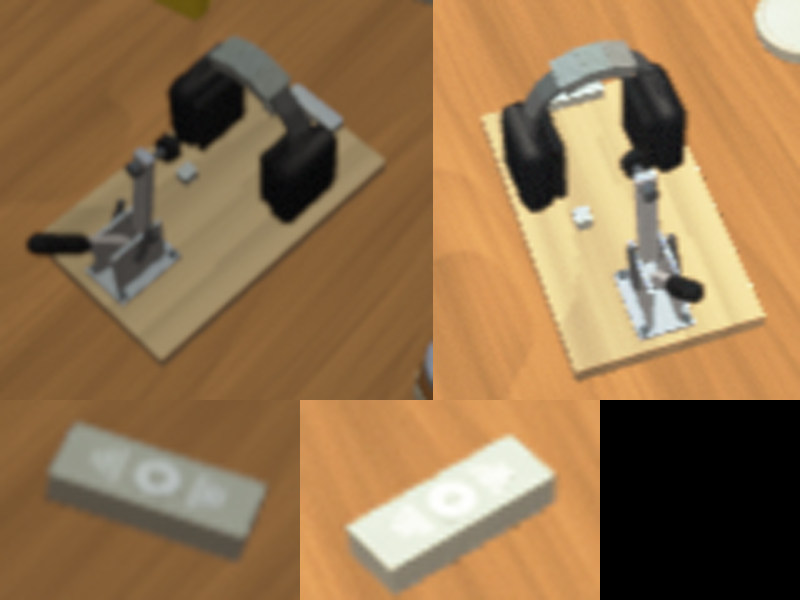

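The crops show the plate corners: scene (283,267), (350.5,208), (248.5,235); side (307.6,281), (364.6,265), (279.7,205). The side stops are on the robot side, and the end stop is at world +y. Pad top: scene (310,181.6), side (313.5,188.6).

```bash
python3 - <<'E'
from h import *
import pickle
F=pickle.load(open('f0.pkl','rb'));f,g=F['scene'],F['side']
for k,ps in((f,[(283,267.2),(350.5,208),(248.5,235)]),(g,[(307.6,281.5),(364.6,265.4),(279.7,205.4)])): print([plane(k,*p,.018)[:2].round(4) for p in ps])
C=lambda x,y:(235+x/3.333,160+y/3.333); S=lambda x,y:(265+(x-433)/3.333,170+y/3.333)
print('pad',tri(f,C(250,70),g,S(595,62)),plane(f,*C(250,68),.172),plane(g,*S(595,62),.172))
print('padends',plane(f,*C(222,55),.165),plane(f,*C(282,90),.165),plane(g,*S(552,75),.165),plane(g,*S(635,58),.165))
for n,r in(('scene',[(155,281),(238,335)]),('side',[(352,347),(443,299)])): print(n,[plane(F[n],*p,.165).round(3) for p in r])
print('plaque top scene',[plane(f,*p,.028)[:2].round(3) for p in((366,145),(403,157.5),(398.5,162+4),(360.5,154))])
print('plaque top side',[plane(g,*p,.028)[:2].round(3) for p in((302,132),(311,140),(279,159.5),(269.5,151))])
for n,p,z in(('med',(395,238),.02),('jar',(372,270),.075),('cone',(334,320),.04)): print(n,plane(f,*p,z))
E
```

```text
[array([ 0.5419, -0.1341]), array([0.5665, 0.1466]), array([ 0.3929, -0.124 ])]
[array([ 0.3729, -0.1196]), array([ 0.5402, -0.1365]), array([0.3963, 0.1596])]
pad [0.47334733 0.06697432 0.16188007] [0.4782498  0.06026066 0.172     ] [0.47010351 0.06211475 0.172     ]
padends [0.44752132 0.05942387 0.165     ] [0.50999477 0.0639432  0.165     ] [0.43394227 0.06886797 0.165     ] [0.50483151 0.05802118 0.165     ]
scene [array([ 0.39 , -0.396,  0.165]), array([ 0.631, -0.357,  0.165])]
side [array([ 0.371, -0.388,  0.165]), array([ 0.62 , -0.368,  0.165])]
plaque top scene [array([0.452, 0.383]), array([0.582, 0.418]), array([0.591, 0.377]), array([0.462, 0.338])]
plaque top side [array([0.579, 0.422]), array([0.592, 0.373]), array([0.46 , 0.332]), array([0.444, 0.381])]
med [0.73244613 0.14587837 0.02      ]
jar [ 0.74972062 -0.00523764  0.075     ]
cone [ 0.74915768 -0.1638679   0.04      ]
```

Request:
jog_arm([
  {"delta_pos": [-0.0319,-0.036,-0.0045],"twist": 0},
  {"delta_pos": [-0.0319,-0.036,-0.0045],"twist": 0},
  {"delta_pos": [-0.0319,-0.036,-0.0045],"twist": 0},
  {"delta_pos": [-0.0319,-0.036,-0.0045],"twist": 0},
  {"delta_pos": [-0.0319,-0.036,-0.0045],"twist": 0},
  {"delta_pos": [-0.0319,-0.036,-0.0045],"twist": 0},
  {"delta_pos": [-0.0319,-0.036,-0.0045],"twist": 0},
  {"delta_pos": [-0.0319,-0.036,-0.0045],"twist": 0},
  {"delta_pos": [-0.0319,-0.036,-0.0045],"twist": 0},
  {"delta_pos": [-0.0319,-0.036,-0.0045],"twist": 0},
])

```text
time: 1.15
tool_pos: [0.3847, 0.2288, 0.2838]
ee_rot: [[-0.972, 0.236, 0.0], [0.236, 0.972, 0.0], [-0.0, 0.0, -1.0]]
contact_force: [0.5, -0.8, -0.6]
opening: 0.0881
grasp_force: 0.0
```

Request:
jog_arm([
  {"delta_pos": [-0.0319,-0.036,-0.0045],"twist": 0},
  {"delta_pos": [-0.0319,-0.036,-0.0045],"twist": 0},
  {"delta_pos": [-0.0319,-0.036,-0.0045],"twist": 0},
  {"delta_pos": [-0.0319,-0.036,-0.0045],"twist": 0},
  {"delta_pos": [0,0,0],"twist": -0.149},
  {"delta_pos": [0,0,0],"twist": 0},
  {"delta_pos": [0,0,0],"twist": 0},
])

```text
time: 1.85
tool_pos: [0.474, 0.0606, 0.3013]
ee_rot: [[-0.996, 0.093, -0.001], [0.093, 0.996, 0.0], [0.001, 0.0, -1.0]]
contact_force: [-0.2, -0.2, 0.4]
opening: 0.0879
grasp_force: 0.0
```

```bash
python3 - <<'E'
from h import *
import pickle
F={n:grab(n) for n in('wrist','scene','side')};pickle.dump(F,open('f1.pkl','wb'))
cv2.imwrite('pics/wrist1.png',F['wrist']['color'][:,:,::-1])
s=state();print(s['time'],s['tool_pos'],np.round(s['ee_rot'],3).tolist())
f=F['wrist'];print(np.round(f['R'],3).tolist(),-np.array(f['R']).T@f['t'],proj(f,[.474,.062,.172]))
E
```

```text
2.0 [0.47388768 0.06145186 0.30149937] [[-0.996, 0.09, -0.0], [0.09, 0.996, 0.0], [0.0, 0.0, -1.0]]
[[0.093, 0.996, 0.002], [0.953, -0.09, 0.288], [0.287, -0.025, -0.958]] [0.39932737 0.06808958 0.44752651] [316.87482162 189.0832024 ]
```

View pics/wrist1.png

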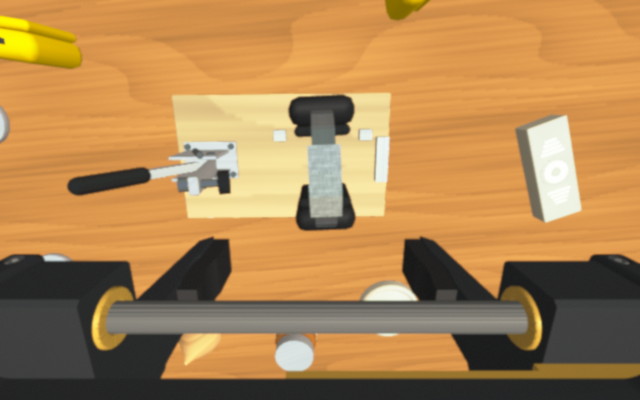

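The wrist view shows the pad running from (323,145) to (325,216). Plate corners: (173,95), (391,93), (385,216), (189,217). Plaque top: (520,129), (566,116), (581,210), (544,221).

```bash
python3 - <<'E'
from h import *
import pickle
F=pickle.load(open('f1.pkl','rb'));f=F['wrist']
print('plate',[plane(f,*p,.018)[:2].round(4) for p in((173,95),(391,93),(385,216),(189,217))])
print('pad',[plane(f,*p,z)[:2].round(4) for p,z in(((308,145),.168),((339,145),.168),((342,216),.168),((309,216),.168),((325,180),.172))])
print('plaque',[plane(f,*p,.028)[:2].round(4) for p in((519,129),(567,116),(581,210),(545,221))])
print('cups low',[plane(f,*p,.03)[:2].round(4) for p in((290,110),(354,108),(299,222),(355,221))])
for n,(x,y,w,h) in(('scene',(130,255,140,120)),('side',(330,280,130,110))):
    k=F[n];c=k['color'][y:y+h,x:x+w];hsv=cv2.cvtColor(c,cv2.COLOR_RGB2HSV)
    m=((hsv[...,1]<60)&(hsv[...,2]>70)).astype(np.uint8)
    cv2.imwrite(f'pics/m_{n}.png',np.hstack([cv2.resize(c[...,::-1],None,fx=3,fy=3),cv2.cvtColor(cv2.resize(m*255,None,fx=3,fy=3),cv2.COLOR_GRAY2BGR)])[:, :w*3+0])
a=cv2.imread('pics/m_scene.png');b=cv2.imread('pics/m_side.png')
o=np.zeros((360,810,3),np.uint8);o[:360,:420]=a[:360];o[:330,420:810]=b[:330];cv2.imwrite('pics/rail.png',o[:,:800])
E
```

```text
plate [array([ 0.3729, -0.1148]), array([0.3967, 0.1658]), array([0.5651, 0.1529]), array([ 0.54  , -0.1293])]
pad [array([0.4344, 0.0579]), array([0.4369, 0.085 ]), array([0.5034, 0.083 ]), array([0.5005, 0.0521]), array([0.4663, 0.07  ])]
plaque [array([0.457 , 0.3285]), array([0.4461, 0.3886]), array([0.5781, 0.4254]), array([0.5901, 0.3769])]
cups low [array([0.4054, 0.0345]), array([0.4106, 0.1158]), array([0.5581, 0.0293]), array([0.564 , 0.1081])]
```

View pics/rail.png

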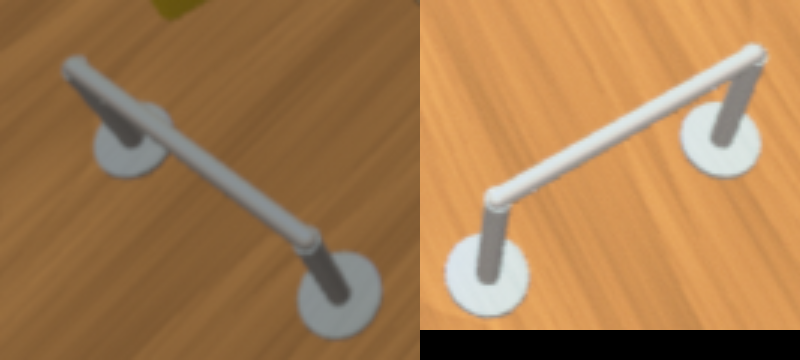

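The rail crop shows the bar ends at scene (155,277.7) and (233.3,333.7), and side (354.7,346.7) and (441,298.3). Now gripping the headband.

Request:
jog_arm([
  {"delta_pos": [0.0046,0.006,0.04],"twist": -0.04},
  {"delta_pos": [0,0,0.045],"twist": 0},
  {"delta_pos": [0,0,0.045],"twist": 0},
  {"delta_pos": [0,0,0.025],"twist": 0},
  {"delta_pos": [0,0,0],"twist": 0},
], claw=0.07)

```text
time: 2.5
tool_pos: [0.4662, 0.0675, 0.1423]
ee_rot: [[-0.999, 0.049, -0.009], [0.049, 0.999, -0.001], [0.009, -0.001, -1.0]]
contact_force: [0.2, -0.9, 0.2]
opening: 0.0701
grasp_force: 0.0
```

Request:
jog_arm([
  {"delta_pos": [0,0,0],"twist": 0},
  {"delta_pos": [0,0,0],"twist": 0},
  {"delta_pos": [0,0,0],"twist": 0},
  {"delta_pos": [0,0,0],"twist": 0},
  {"delta_pos": [0,0,0],"twist": 0},
], claw=0.0)

```text
time: 3.0
tool_pos: [0.471, 0.067, 0.1478]
ee_rot: [[-0.999, 0.05, 0.002], [0.05, 0.999, 0.0], [-0.002, 0.0, -1.0]]
contact_force: [-0.1, 0.5, 0.8]
opening: 0.0319
grasp_force: 0.2
```

```bash
python3 - <<'E'
from h import *
import pickle
F=pickle.load(open('f0.pkl','rb'));f,g=F['scene'],F['side']
p=[(155,277.7),(233.3,333.7)];q=[(354.7,346.7),(441,298.3)]
for a,b in zip(p,q): print(tri(f,a,g,b),plane(f,*a,.165),plane(g,*b,.165))
for a,b in zip([(173.3,301.7),(243.3,353.3)],[(352.3,371.7),(430,326.3)]): print(plane(f,*a,.004),plane(g,*b,.004))
E
```

```text
[ 0.37855937 -0.38883279  0.15870697] [ 0.38316656 -0.39060598  0.165     ] [ 0.37670689 -0.38942543  0.165     ]
[ 0.61936157 -0.36146581  0.15921008] [ 0.62109684 -0.36131764  0.165     ] [ 0.61692964 -0.36425568  0.165     ]
[ 0.3788814  -0.39333722  0.004     ] [ 0.37981325 -0.3893044   0.004     ]
[ 0.62031924 -0.3649794   0.004     ] [ 0.61908384 -0.36307339  0.004     ]
```

Request:
jog_arm([
  {"delta_pos": [0,0,0],"twist": 0},
  {"delta_pos": [0,0,0],"twist": 0},
  {"delta_pos": [0,0,-0.02],"twist": 0},
  {"delta_pos": [0,0,-0.03],"twist": 0},
  {"delta_pos": [0,0,-0.04],"twist": 0},
  {"delta_pos": [0,0,-0.04],"twist": 0},
  {"delta_pos": [0,0,-0.04],"twist": 0},
  {"delta_pos": [0,0,-0.03],"twist": 0},
  {"delta_pos": [0,0,-0.01],"twist": 0},
  {"delta_pos": [0,0,0],"twist": 0},
])

```text
time: 4.0
tool_pos: [0.4709, 0.0668, 0.3576]
ee_rot: [[-0.999, 0.05, 0.002], [0.05, 0.999, 0.0], [-0.002, 0.0, -1.0]]
contact_force: [-0.2, 0.5, -2.4]
opening: 0.0298
grasp_force: 30.0
```

Request:
jog_arm([
  {"delta_pos": [0,0,0],"twist": 0.14},
  {"delta_pos": [0,0,0],"twist": 0.14},
  {"delta_pos": [0,0,0],"twist": 0.14},
  {"delta_pos": [0,0,0],"twist": 0.14},
  {"delta_pos": [0,0,0],"twist": 0.14},
  {"delta_pos": [0,0,0],"twist": 0.14},
  {"delta_pos": [0,0,0],"twist": 0.14},
  {"delta_pos": [0,0,0],"twist": 0.14},
  {"delta_pos": [0,0,0],"twist": 0.14},
  {"delta_pos": [0,0,0],"twist": 0.14},
])

```text
time: 5.0
tool_pos: [0.469, 0.0667, 0.353]
ee_rot: [[-0.115, 0.993, -0.006], [0.993, 0.115, -0.001], [0.0, -0.006, -1.0]]
contact_force: [0.1, 0.7, -1.9]
opening: 0.0296
grasp_force: 30.0
```

```bash
cat >> h.py <<'E'
def todo(p):
    s=state();R=np.array(s['ee_rot']);print('t',s['time'],'pos',np.round(s['tool_pos'],4),'y',np.round(R[:,1],3),'F',np.round(s['contact_force'],1),'open',s['opening'],'J',np.round(s['joints'],2),'\ndelta',np.round(R.T@(np.array(p)-s['tool_pos']),4))
E
python3 -c "
from h import *
todo([.4995,-.3765,.357])
f=grab('side','side2')
cv2.imwrite('pics/side2.png',f['color'][100:400,200:480,::-1])"
```

```text
t 5.0 pos [0.469  0.0667 0.353 ] y [ 0.993  0.115 -0.006] F [ 0.1  0.7 -1.9] open 0.029636538364646532 J [ 0.09 -0.17  1.85 -0.    1.47 -0.03] 
delta [-0.4438 -0.0207 -0.0039]
```

View pics/side2.png

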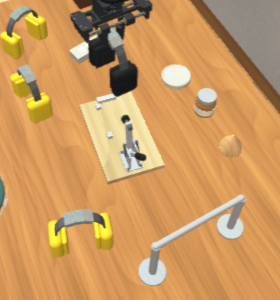

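The side crop shows the defenders held level in the gripper at about (115,60), clear of the fixture. Moving to above the bar.

Request:
jog_arm([
  {"delta_pos": [-0.02,-0.001,0],"twist": 0},
  {"delta_pos": [-0.03,-0.0014,0],"twist": 0},
  {"delta_pos": [-0.035,-0.0016,0],"twist": 0},
  {"delta_pos": [-0.035,-0.0016,0],"twist": 0},
  {"delta_pos": [-0.035,-0.0016,0],"twist": 0},
  {"delta_pos": [-0.035,-0.0016,0],"twist": 0},
  {"delta_pos": [-0.035,-0.0016,0],"twist": 0},
  {"delta_pos": [-0.035,-0.0016,0],"twist": 0},
  {"delta_pos": [-0.035,-0.0016,0],"twist": 0},
  {"delta_pos": [-0.035,-0.0016,0],"twist": 0},
])

```text
time: 6.05
tool_pos: [0.494, -0.2635, 0.3536]
ee_rot: [[-0.123, 0.992, -0.004], [0.992, 0.123, 0.002], [0.003, -0.003, -1.0]]
contact_force: [-0.5, 0.4, -1.0]
opening: 0.0296
grasp_force: 30.0
```

Request:
jog_arm([
  {"delta_pos": [-0.035,-0.0016,0],"twist": 0},
  {"delta_pos": [-0.035,-0.0016,0],"twist": 0},
  {"delta_pos": [-0.025,-0.0016,0],"twist": 0},
  {"delta_pos": [-0.015,-0.001,0],"twist": 0},
  {"delta_pos": [-0.004,-0.001,0],"twist": 0},
  {"delta_pos": [0,0,0],"twist": 0},
  {"delta_pos": [0,0,0],"twist": 0},
  {"delta_pos": [0,0,0],"twist": 0},
])

```text
time: 6.85
tool_pos: [0.5023, -0.3753, 0.357]
ee_rot: [[-0.122, 0.993, 0.0], [0.993, 0.122, 0.0], [0.0, 0.0, -1.0]]
contact_force: [0.1, -0.9, -1.1]
opening: 0.0299
grasp_force: 30.0
```

```bash
python3 -c "
from h import *
todo([.4995,-.3765,.164])
f=grab('side');g=grab('scene')
o=np.zeros((360,800,3),np.uint8);o[:,:400]=cv2.resize(f['color'][220:400,300:500,::-1],(400,360));o[:,400:]=cv2.resize(g['color'][200:380,120:320,::-1],(400,360))
cv2.imwrite('pics/hang1.png',o)"
```

```text
t 6.85 pos [ 0.5023 -0.3753  0.357 ] y [0.993 0.122 0.   ] F [ 0.1 -0.9 -1.1] open 0.02986715805291039 J [-0.68  0.12  1.55  0.    1.46 -0.8 ] 
delta [-0.0008 -0.0029  0.193 ]
```

View pics/hang1.png

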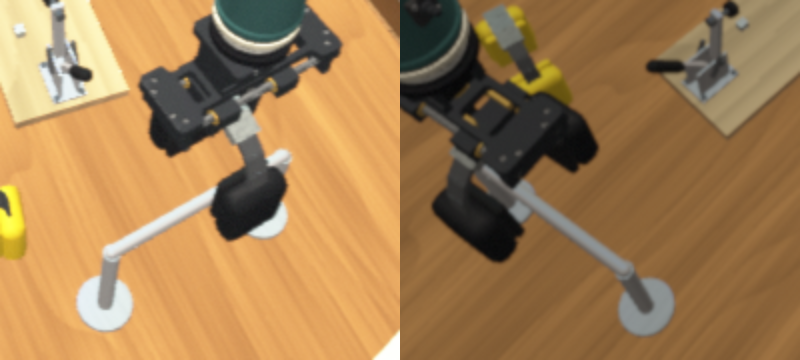

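The defenders straddle the bar: in the side view the bar passes behind the near cup at (250,200), and in the scene view it passes between the cups. The fingertips extend below the pad, so I'll stop just above the bar and release gently.

Request:
jog_arm([
  {"delta_pos": [-0.001,-0.002,0.02],"twist": 0},
  {"delta_pos": [0,0,0.03],"twist": 0},
  {"delta_pos": [0,0,0.03],"twist": 0},
  {"delta_pos": [0,0,0.03],"twist": 0},
  {"delta_pos": [0,0,0.03],"twist": 0},
  {"delta_pos": [0,0,0.02],"twist": 0},
  {"delta_pos": [0,0,0.015],"twist": 0},
  {"delta_pos": [0,0,0],"twist": 0},
  {"delta_pos": [0,0,0],"twist": 0},
  {"delta_pos": [0,0,0],"twist": 0},
])

```text
time: 7.95
tool_pos: [0.5012, -0.3784, 0.1837]
ee_rot: [[-0.121, 0.993, 0.002], [0.993, 0.121, -0.002], [-0.002, 0.002, -1.0]]
contact_force: [0.2, 0.3, -1.7]
opening: 0.0297
grasp_force: 30.0
```

Request:
jog_arm([
  {"delta_pos": [0,0,0.002],"twist": 0},
  {"delta_pos": [0,0,0.002],"twist": 0},
  {"delta_pos": [0,0,0],"twist": 0},
  {"delta_pos": [0,0,0],"twist": 0},
])

```text
time: 8.35
tool_pos: [0.5002, -0.3778, 0.1778]
ee_rot: [[-0.121, 0.993, 0.0], [0.993, 0.121, -0.0], [-0.0, 0.0, -1.0]]
contact_force: [0.1, -0.7, -2.2]
opening: 0.0295
grasp_force: 30.0
```

Request:
jog_arm([
  {"delta_pos": [0,0,0.002],"twist": 0},
  {"delta_pos": [0,0,0],"twist": 0},
  {"delta_pos": [0,0,0],"twist": 0},
])

```text
time: 8.65
tool_pos: [0.5001, -0.3777, 0.1755]
ee_rot: [[-0.121, 0.993, -0.0], [0.993, 0.121, 0.0], [0.0, -0.0, -1.0]]
contact_force: [-0.9, 0.2, -0.7]
opening: 0.0297
grasp_force: 30.0
```

Request:
jog_arm([
  {"delta_pos": [0,0,0],"twist": 0},
  {"delta_pos": [0,0,0],"twist": 0},
  {"delta_pos": [0,0,0],"twist": 0},
  {"delta_pos": [0,0,0],"twist": 0},
  {"delta_pos": [0,0,0],"twist": 0},
], claw=0.035)

```text
time: 9.15
tool_pos: [0.5003, -0.3778, 0.1759]
ee_rot: [[-0.121, 0.993, 0.0], [0.993, 0.121, -0.0], [-0.0, 0.0, -1.0]]
contact_force: [0.4, 0.4, 0.1]
opening: 0.0349
grasp_force: 0.0
```

Request:
jog_arm([
  {"delta_pos": [0,0,0],"twist": 0},
  {"delta_pos": [0,0,0],"twist": 0},
  {"delta_pos": [0,0,0],"twist": 0},
  {"delta_pos": [0,0,-0.02],"twist": 0},
  {"delta_pos": [0,0,-0.04],"twist": 0},
  {"delta_pos": [0,0,-0.045],"twist": 0},
  {"delta_pos": [0,0,-0.045],"twist": 0},
], claw=0.08)

```text
time: 9.85
tool_pos: [0.4998, -0.3774, 0.3268]
ee_rot: [[-0.121, 0.993, -0.001], [0.993, 0.121, 0.001], [0.001, -0.001, -1.0]]
contact_force: [-0.5, -0.1, -0.0]
opening: 0.08
grasp_force: 0.0
```

```bash
python3 -c "
from h import *
todo([.518,.378,.25])
f=grab('side');g=grab('scene')
o=np.zeros((360,800,3),np.uint8);o[:,:400]=cv2.resize(f['color'][220:400,300:500,::-1],(400,360));o[:,400:]=cv2.resize(g['color'][200:380,120:320,::-1],(400,360))
cv2.imwrite('pics/hang2.png',o)"
```

```text
t 9.85 pos [ 0.4998 -0.3774  0.3268] y [ 0.993  0.121 -0.001] F [-0.5 -0.1 -0. ] open 0.08001558747977297 J [-0.69  0.13  1.6  -0.    1.41 -0.81] 
delta [0.7477 0.1093 0.0773]
```

View pics/hang2.png

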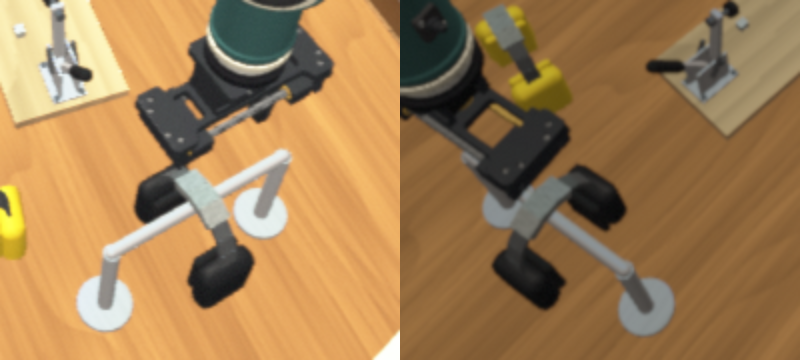

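The ear defenders hang across the bar, with one cup on either side at (165,195) and (220,275) in the left panel. Moving to the plaque.

Request:
jog_arm([
  {"delta_pos": [0.044,0.0064,0],"twist": 0},
  {"delta_pos": [0.044,0.0064,0],"twist": 0},
  {"delta_pos": [0.044,0.0064,0],"twist": 0},
  {"delta_pos": [0.044,0.0064,0],"twist": 0},
  {"delta_pos": [0.044,0.0064,0],"twist": 0},
  {"delta_pos": [0.044,0.0064,0],"twist": 0},
  {"delta_pos": [0.044,0.0064,0],"twist": 0},
  {"delta_pos": [0.044,0.0064,0],"twist": 0},
  {"delta_pos": [0.044,0.0064,0],"twist": 0},
  {"delta_pos": [0.044,0.0064,0],"twist": 0},
])

```text
time: 10.95
tool_pos: [0.5101, 0.0685, 0.3252]
ee_rot: [[-0.121, 0.993, -0.0], [0.993, 0.121, -0.0], [-0.0, -0.0, -1.0]]
contact_force: [0.5, -0.5, -0.6]
opening: 0.08
grasp_force: 0.0
```

Request:
jog_arm([
  {"delta_pos": [0.044,0.0064,0],"twist": 0},
  {"delta_pos": [0.044,0.0064,0],"twist": 0},
  {"delta_pos": [0.044,0.0064,0],"twist": 0},
  {"delta_pos": [0.044,0.0064,0],"twist": 0},
  {"delta_pos": [0.044,0.0064,0],"twist": 0},
  {"delta_pos": [0.044,0.0064,0],"twist": 0},
  {"delta_pos": [0.044,0.0064,0],"twist": 0},
], claw=0.088)

```text
time: 11.65
tool_pos: [0.5175, 0.3796, 0.3249]
ee_rot: [[-0.121, 0.993, -0.001], [0.993, 0.121, -0.001], [-0.0, -0.001, -1.0]]
contact_force: [0.1, -0.3, -0.1]
opening: 0.0881
grasp_force: 0.0
```

Request:
jog_arm([
  {"delta_pos": [0,0,0],"twist": 0.14},
  {"delta_pos": [0,0,0],"twist": 0.14},
  {"delta_pos": [0,0,0],"twist": 0.14},
  {"delta_pos": [0,0,0],"twist": 0.14},
  {"delta_pos": [0,0,0],"twist": 0.14},
  {"delta_pos": [0,0,0],"twist": 0.14},
  {"delta_pos": [0,0,0],"twist": 0.14},
  {"delta_pos": [0,0,0],"twist": 0.14},
  {"delta_pos": [0,0,0],"twist": 0.14},
  {"delta_pos": [0,0,0],"twist": 0.14},
])

```text
time: 12.65
tool_pos: [0.5177, 0.3778, 0.3247]
ee_rot: [[0.959, 0.282, -0.001], [0.282, -0.959, -0.001], [-0.001, 0.0, -1.0]]
contact_force: [-0.6, -0.5, 0.4]
opening: 0.0877
grasp_force: 0.0
```

Request:
jog_arm([
  {"delta_pos": [0,0,0],"twist": 0},
  {"delta_pos": [0,0,0],"twist": 0},
])

```text
time: 12.85
tool_pos: [0.5178, 0.3778, 0.3251]
ee_rot: [[0.957, 0.291, -0.001], [0.291, -0.957, -0.0], [-0.001, 0.0, -1.0]]
contact_force: [-0.3, -0.1, -0.1]
opening: 0.0883
grasp_force: 0.0
```

```bash
python3 - <<'E'
from h import *
todo([.5193,.3787,.012])
f=grab('wrist')
c=f['color'];hsv=cv2.cvtColor(c,cv2.COLOR_RGB2HSV)
m=((hsv[...,1]<75)&(hsv[...,2]>140)).astype(np.uint8)
p=proj(f,[.519,.379,.028]);print(p)
for k in cv2.findContours(m,0,2)[0]:
    if cv2.contourArea(k)>500:
        r=cv2.approxPolyDP(k,6,True).reshape(-1,2)
        print(cv2.contourArea(k),r.tolist(),[plane(f,*q,.028)[:2].round(3).tolist() for q in r])
cv2.imwrite('pics/wrist3.png',c[:,:,::-1])
E
```

```text
t 12.85 pos [0.5178 0.3778 0.3251] y [ 0.291 -0.957  0.   ] F [-0.3 -0.1 -0.1] open 0.08827448693068572 J [ 0.59  0.16  1.57 -0.    1.41  1.87] 
delta [ 0.002  -0.0005  0.3131]
[316.6808537  155.92207972]
1228.5 [[107, 321], [473, 323]] [[0.153, 0.633], [0.327, 0.049]]
697.0 [[459, 205], [441, 238], [462, 255], [466, 248], [454, 241], [471, 210]] [[0.51, 0.157], [0.454, 0.161], [0.437, 0.119], [0.45, 0.118], [0.455, 0.14], [0.508, 0.137]]
3522.5 [[298, 104], [296, 200], [328, 203], [334, 106]] [[0.579, 0.423], [0.448, 0.389], [0.457, 0.343], [0.59, 0.376]]
686.0 [[639, 49], [610, 65], [613, 95], [632, 97], [622, 71]] [[0.771, 0.024], [0.743, 0.049], [0.712, 0.025], [0.717, -0.001], [0.741, 0.03]]
4536.0 [[547, 17], [524, 14], [496, 31], [485, 54], [495, 84], [524, 90], [550, 75], [562, 46]] [[0.769, 0.155], [0.764, 0.184], [0.737, 0.209], [0.708, 0.21], [0.679, 0.181], [0.683, 0.141], [0.71, 0.118], [0.745, 0.12]]
6189.5 [[45, 0], [47, 48], [150, 68], [153, 0]] [[0.606, 0.756], [0.551, 0.75], [0.566, 0.621], [0.645, 0.628]]
```

Request:
jog_arm([
  {"delta_pos": [0.002,-0.004,0.044],"twist": 0.035},
  {"delta_pos": [0,0,0.044],"twist": 0},
  {"delta_pos": [0,0,0.044],"twist": 0},
  {"delta_pos": [0,0,0.044],"twist": 0},
  {"delta_pos": [0,0,0.044],"twist": 0},
  {"delta_pos": [0,0,0.044],"twist": 0},
  {"delta_pos": [0,0,0.025],"twist": 0},
  {"delta_pos": [0,0,0.015],"twist": 0},
  {"delta_pos": [0,0,0.008],"twist": 0},
  {"delta_pos": [0,0,0],"twist": 0},
])

```text
time: 13.9
tool_pos: [0.5187, 0.3823, 0.0134]
ee_rot: [[0.967, 0.255, -0.0], [0.255, -0.967, -0.0], [-0.0, 0.0, -1.0]]
contact_force: [-0.7, 0.2, 0.3]
opening: 0.0881
grasp_force: 0.0
```

Request:
jog_arm([
  {"delta_pos": [0,0,0.005],"twist": 0},
  {"delta_pos": [0,0,0],"twist": 0},
  {"delta_pos": [0,0,0],"twist": 0},
  {"delta_pos": [0,0,0],"twist": 0},
  {"delta_pos": [0,0,0],"twist": 0},
  {"delta_pos": [0,0,0],"twist": 0},
  {"delta_pos": [0,0,0],"twist": 0},
  {"delta_pos": [0,0,0],"twist": 0},
], claw=0.0)

```text
time: 14.7
tool_pos: [0.5192, 0.3824, 0.0095]
ee_rot: [[0.967, 0.254, 0.001], [0.254, -0.967, 0.0], [0.001, 0.0, -1.0]]
contact_force: [-1.5, -2.4, 6.3]
opening: 0.0517
grasp_force: 29.9
```

```bash
python3 -c "
from h import *
todo([.4735,.0707,.15])"
```

```text
t 14.7 pos [0.5192 0.3824 0.0095] y [ 0.254 -0.967  0.   ] F [-1.5 -2.4  6.3] open 0.0516629777989219 J [ 0.6   0.43  1.84 -0.    0.87  1.91] 
delta [-0.1233  0.2898 -0.1406]
```

Request:
jog_arm([
  {"delta_pos": [0,0,-0.02],"twist": 0},
  {"delta_pos": [0,0,-0.04],"twist": 0},
  {"delta_pos": [0,0,-0.04],"twist": 0},
  {"delta_pos": [0,0,-0.03],"twist": 0},
  {"delta_pos": [0,0,-0.02],"twist": 0},
  {"delta_pos": [0,0,0],"twist": -0.123},
  {"delta_pos": [0,0,0],"twist": -0.123},
  {"delta_pos": [0,0,0],"twist": -0.123},
  {"delta_pos": [0,0,0],"twist": -0.123},
  {"delta_pos": [0,0,0],"twist": -0.123},
])

```text
time: 15.7
tool_pos: [0.5179, 0.3821, 0.1574]
ee_rot: [[0.64, 0.769, -0.002], [0.769, -0.64, -0.001], [-0.002, -0.001, -1.0]]
contact_force: [-0.4, -0.7, -2.0]
opening: 0.0517
grasp_force: 29.9
```

Request:
jog_arm([
  {"delta_pos": [0,0,0],"twist": -0.123},
  {"delta_pos": [0,0,0],"twist": -0.123},
  {"delta_pos": [0,0,0],"twist": -0.123},
  {"delta_pos": [0,0,0],"twist": -0.123},
  {"delta_pos": [0,0,0],"twist": -0.12},
  {"delta_pos": [0,0,0],"twist": 0},
  {"delta_pos": [0,0,0],"twist": 0},
])

```text
time: 16.4
tool_pos: [0.5182, 0.3822, 0.1578]
ee_rot: [[0.09, 0.996, -0.001], [0.996, -0.09, -0.001], [-0.001, -0.001, -1.0]]
contact_force: [0.5, 0.6, -1.8]
opening: 0.052
grasp_force: 29.9
```

```bash
python3 -c "
from h import *
todo([.479,.0622,.15])"
```

```text
t 16.4 pos [0.5182 0.3822 0.1578] y [ 0.996 -0.09  -0.001] F [ 0.5  0.6 -1.8] open 0.05204459852843466 J [0.6  0.27 1.75 0.   1.12 0.69] 
delta [-0.3222 -0.0103  0.008 ]
```

Request:
jog_arm([
  {"delta_pos": [-0.03,-0.001,0],"twist": 0},
  {"delta_pos": [-0.038,-0.001,0],"twist": 0},
  {"delta_pos": [-0.04,-0.001,0],"twist": 0},
  {"delta_pos": [-0.04,-0.001,0],"twist": 0},
  {"delta_pos": [-0.04,-0.001,0],"twist": 0},
  {"delta_pos": [-0.04,-0.001,0],"twist": 0},
  {"delta_pos": [-0.04,-0.001,0],"twist": 0},
  {"delta_pos": [-0.034,-0.001,0],"twist": 0},
  {"delta_pos": [-0.02,-0.002,0],"twist": 0},
  {"delta_pos": [0,0,0],"twist": 0},
])

```text
time: 17.4
tool_pos: [0.4801, 0.0603, 0.1585]
ee_rot: [[0.092, 0.996, -0.0], [0.996, -0.092, -0.001], [-0.001, -0.0, -1.0]]
contact_force: [0.3, 0.5, -1.7]
opening: 0.0521
grasp_force: 29.9
```

```bash
python3 -c "
from h import *
todo([.479,.0622,.032])
f=grab('wrist','wrist4')"
```

```text
t 17.4 pos [0.4801 0.0603 0.1585] y [ 0.996 -0.092 -0.   ] F [ 0.3  0.5 -1.7] open 0.052146837756892814 J [ 0.07 -0.03  2.09 -0.    1.09  0.17] 
delta [ 0.0019 -0.0012  0.1265]
```

View pics/wrist4.png

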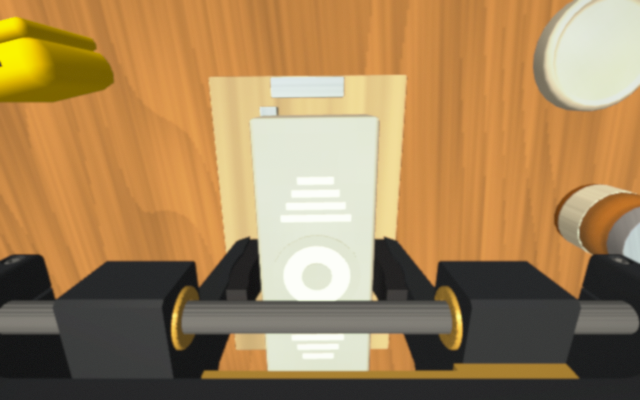

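The view shows the plaque held straight, front edge at row 118, and the end stop at (307,87) with one side stop at (268,111). Checking the offsets numerically.

```bash
python3 - <<'E'
from h import *
f=grab('wrist');s=state();R=np.array(s['ee_rot']);T=np.array(s['tool_pos'])
t=lambda u,v,z:(R.T@(plane(f,u,v,z)-T))[:2].round(4)
z=T[2]+.0185
print('stop face',t(273,94,.032),t(343,94,.032),'plaque front',t(252,119,z),t(378,117,z))
print('plate far',t(210,77,.018),t(406,75,.018),'sidestop right face',t(277,110,.032))
E
```

```text
stop face [ 0.0811 -0.0362] [0.081  0.0212] plaque front [ 0.0683 -0.0258] [0.069  0.0236]
plate far [ 0.0953 -0.0911] [0.0966 0.0755] sidestop right face [ 0.0684 -0.0334]
```

Request:
jog_arm([
  {"delta_pos": [0,0,0.03],"twist": 0},
  {"delta_pos": [0,0,0.035],"twist": 0},
  {"delta_pos": [0,0,0.03],"twist": 0},
  {"delta_pos": [0,0,0.02],"twist": 0},
  {"delta_pos": [0,0,0.01],"twist": 0},
  {"delta_pos": [0,0,0.003],"twist": 0},
  {"delta_pos": [0,0,0],"twist": 0},
  {"delta_pos": [0,0,0],"twist": 0},
])

```text
time: 18.3
tool_pos: [0.4821, 0.0628, 0.032]
ee_rot: [[0.087, 0.996, 0.002], [0.996, -0.087, 0.0], [0.0, 0.002, -1.0]]
contact_force: [0.7, 0.0, -1.7]
opening: 0.0518
grasp_force: 29.9
```

Request:
jog_arm([
  {"delta_pos": [0,-0.003,0],"twist": 0},
  {"delta_pos": [0,-0.003,0],"twist": 0},
  {"delta_pos": [0.004,0,0],"twist": 0},
  {"delta_pos": [0.004,0,0],"twist": 0},
  {"delta_pos": [0,0,0],"twist": 0},
  {"delta_pos": [0,0,0],"twist": 0},
])

```text
time: 18.9
tool_pos: [0.4753, 0.07, 0.0309]
ee_rot: [[0.086, 0.996, -0.0], [0.996, -0.086, -0.002], [-0.002, -0.0, -1.0]]
contact_force: [-1.8, -6.2, 0.7]
opening: 0.0517
grasp_force: 29.9
```

Request:
jog_arm([
  {"delta_pos": [-0.001,-0.001,0.001],"twist": 0},
  {"delta_pos": [0,0,0.001],"twist": 0},
  {"delta_pos": [0,0,0],"twist": 0},
  {"delta_pos": [0,0,0],"twist": 0},
])

```text
time: 19.3
tool_pos: [0.4745, 0.07, 0.0287]
ee_rot: [[0.087, 0.996, 0.0], [0.996, -0.087, -0.0], [-0.0, 0.0, -1.0]]
contact_force: [0.4, -1.6, -1.9]
opening: 0.0515
grasp_force: 29.9
```

Request:
jog_arm([
  {"delta_pos": [0,-0.001,0.001],"twist": 0},
  {"delta_pos": [0,0,0],"twist": 0},
  {"delta_pos": [0,0,0],"twist": 0},
])

```text
time: 19.6
tool_pos: [0.4743, 0.07, 0.0282]
ee_rot: [[0.087, 0.996, 0.002], [0.996, -0.087, -0.0], [0.0, 0.002, -1.0]]
contact_force: [2.6, -4.1, -0.2]
opening: 0.0519
grasp_force: 29.9
```

Request:
jog_arm([
  {"delta_pos": [0,-0.0005,0.001],"twist": 0},
  {"delta_pos": [0,0,0],"twist": 0},
  {"delta_pos": [0,0,0],"twist": 0},
])

```text
time: 19.9
tool_pos: [0.4743, 0.0701, 0.0275]
ee_rot: [[0.087, 0.996, 0.003], [0.996, -0.087, 0.0], [0.0, 0.003, -1.0]]
contact_force: [3.6, -3.0, 3.5]
opening: 0.0518
grasp_force: 29.9
```

Request:
jog_arm([
  {"delta_pos": [0,0,0.0008],"twist": 0},
  {"delta_pos": [0,0,0],"twist": 0},
  {"delta_pos": [0,0,0],"twist": 0},
])

```text
time: 20.2
tool_pos: [0.4743, 0.0701, 0.0274]
ee_rot: [[0.087, 0.996, 0.002], [0.996, -0.087, -0.0], [0.0, 0.002, -1.0]]
contact_force: [1.3, -3.9, 10.6]
opening: 0.0513
grasp_force: 29.9
```

Request:
jog_arm([
  {"delta_pos": [0,0,-0.001],"twist": 0},
  {"delta_pos": [0,0,0],"twist": 0},
  {"delta_pos": [0,0,0],"twist": 0},
  {"delta_pos": [0,0,0],"twist": 0},
  {"delta_pos": [0,0,0],"twist": 0},
], claw=0.06)

```text
time: 20.7
tool_pos: [0.4723, 0.0702, 0.0264]
ee_rot: [[0.087, 0.996, -0.001], [0.996, -0.087, 0.0], [-0.0, -0.001, -1.0]]
contact_force: [0.8, 0.3, -0.8]
opening: 0.0601
grasp_force: 0.0
```

Request:
jog_arm([
  {"delta_pos": [0,-0.002,0],"twist": 0},
  {"delta_pos": [0,-0.001,0],"twist": 0},
  {"delta_pos": [0,-0.001,0],"twist": 0},
  {"delta_pos": [0,0,0],"twist": 0},
  {"delta_pos": [0,0,0],"twist": 0},
])

```text
time: 21.2
tool_pos: [0.4698, 0.0704, 0.0273]
ee_rot: [[0.087, 0.996, 0.002], [0.996, -0.087, -0.0], [0.0, 0.002, -1.0]]
contact_force: [2.8, -0.2, -1.5]
opening: 0.0602
grasp_force: 1.8
```

Request:
jog_arm([
  {"delta_pos": [0,0.004,0],"twist": 0},
  {"delta_pos": [0,0,0],"twist": 0},
  {"delta_pos": [0,0,-0.02],"twist": 0},
  {"delta_pos": [0,0,-0.04],"twist": 0},
  {"delta_pos": [0,0,-0.045],"twist": 0},
  {"delta_pos": [0,0,-0.045],"twist": 0},
  {"delta_pos": [0,0,-0.045],"twist": 0},
  {"delta_pos": [-0.02,0,0],"twist": 0},
  {"delta_pos": [0,0,0],"twist": 0},
  {"delta_pos": [0,0,0],"twist": 0},
], claw=0.066)

```text
time: 22.2
tool_pos: [0.4702, 0.0503, 0.221]
ee_rot: [[0.088, 0.996, -0.002], [0.996, -0.088, 0.001], [0.0, -0.002, -1.0]]
contact_force: [0.2, -0.0, -1.1]
opening: 0.0661
grasp_force: 0.0
```

```bash
python3 - <<'E'
from h import *
f=grab('wrist');g=grab('scene');k=grab('side')
o=np.zeros((600,800,3),np.uint8)
p=proj(f,[.4737,.09,.04]).astype(int);print(p)
u,v=max(p[0]-100,0),max(p[1]-75,0)
o[:300,:400]=cv2.resize(f['color'][v:v+150,u:u+200,::-1],(400,300));print(u,v)
q=proj(g,[.47,.05,.04]).astype(int);o[:300,400:]=cv2.resize(g['color'][q[1]-50:q[1]+50,q[0]-67:q[0]+66,::-1],(400,300))
q=proj(k,[.47,.05,.04]).astype(int);o[300:,:400]=cv2.resize(k['color'][q[1]-50:q[1]+50,q[0]-67:q[0]+66,::-1],(400,300))
o[300:,400:]=cv2.resize(f['color'][:,:,::-1],(400,300))
cv2.imwrite('pics/seat.png',o)
fx=np.array([.087,.996,0]);O=np.array([.4665,-.011,0]);h=O-.152*fx+0;gp=O-.138*fx
print('grip',gp);todo([gp[0],gp[1],.22])
import pickle;pickle.dump(f,open('f2.pkl','wb'))
E
```

```text
[317 138]
217 63
grip [ 0.454494 -0.148448  0.      ]
t 22.35 pos [0.47   0.0506 0.2202] y [ 0.996 -0.087 -0.003] F [ 0.2  0.2 -0.7] open 0.06575180816856706 J [ 0.05 -0.11  2.04  0.    1.22  0.14] 
delta [-0.1996  0.0018  0.0003]
```

View pics/seat.png

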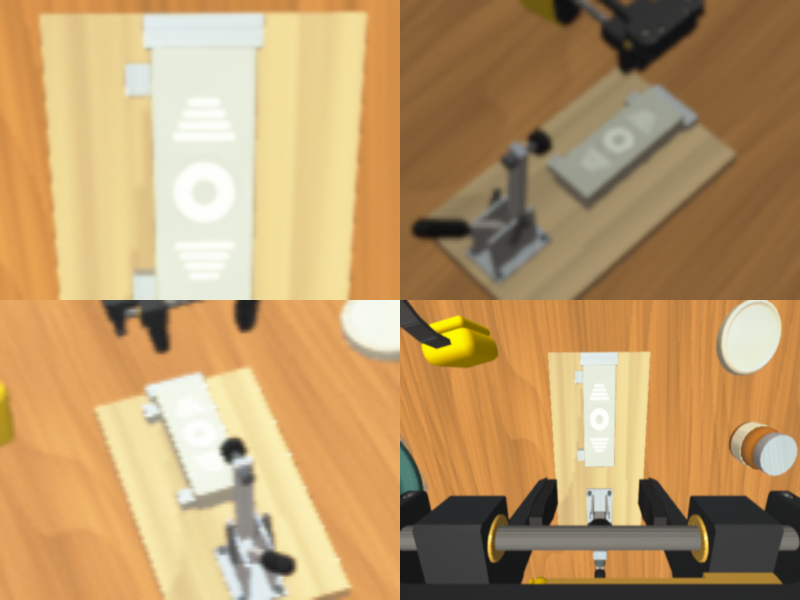

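The plaque sits snug against the end stop and both side stops in all three views. Next is the clamp handle, with fingers closed.

Request:
jog_arm([
  {"delta_pos": [-0.0392,0.0003,0],"twist": 0},
  {"delta_pos": [-0.0392,0.0003,0],"twist": 0},
  {"delta_pos": [-0.0392,0.0003,0],"twist": 0},
  {"delta_pos": [-0.0392,0.0004,0],"twist": 0},
  {"delta_pos": [-0.0392,0.0004,0],"twist": 0},
  {"delta_pos": [0,0,0],"twist": 0},
  {"delta_pos": [0,0,0.02],"twist": 0},
  {"delta_pos": [0,0,0.02],"twist": 0},
  {"delta_pos": [0,0,0.01],"twist": 0},
  {"delta_pos": [0,0,0],"twist": 0},
], claw=0.0)

```text
time: 23.35
tool_pos: [0.4543, -0.1438, 0.1695]
ee_rot: [[0.086, 0.996, -0.005], [0.996, -0.086, 0.002], [0.002, -0.005, -1.0]]
contact_force: [0.6, -0.1, -0.5]
opening: 0.0001
grasp_force: 0.0
```

```bash
python3 - <<'E'
from h import *
fx=np.array([.087,.996,0]);O=np.array([.4665,-.011,0])
p=O-.135*fx;p[2]=.16;todo(p)
E
```

```text
t 23.35 pos [ 0.4543 -0.1438  0.1695] y [ 0.996 -0.086 -0.005] F [ 0.6 -0.1 -0.5] open 0.00012496682116580003 J [-0.36 -0.06  2.09  0.    1.11 -0.27] 
delta [-0.0016  0.0007  0.0095]
```

Request:
jog_arm([
  {"delta_pos": [-0.002,0,0.009],"twist": 0},
  {"delta_pos": [-0.005,0,0.008],"twist": 0},
  {"delta_pos": [-0.005,0,0.009],"twist": 0},
  {"delta_pos": [-0.005,0,0.009],"twist": 0},
  {"delta_pos": [-0.003,0,0.008],"twist": 0},
  {"delta_pos": [-0.003,0,0.008],"twist": 0},
  {"delta_pos": [-0.003,0,0.008],"twist": 0},
  {"delta_pos": [0,0,0],"twist": 0},
])

```text
time: 24.15
tool_pos: [0.4524, -0.171, 0.1112]
ee_rot: [[0.087, 0.996, -0.003], [0.996, -0.087, 0.001], [0.001, -0.003, -1.0]]
contact_force: [0.1, 0.3, -0.9]
opening: 0.0004
grasp_force: 0.0
```

Request:
jog_arm([
  {"delta_pos": [-0.001,0,0.006],"twist": 0},
  {"delta_pos": [-0.001,0,0.006],"twist": 0},
  {"delta_pos": [0,0,0.005],"twist": 0},
  {"delta_pos": [0,0,0],"twist": 0},
  {"delta_pos": [0,0,0],"twist": 0},
])

```text
time: 24.65
tool_pos: [0.4538, -0.1732, 0.0962]
ee_rot: [[0.087, 0.996, 0.001], [0.996, -0.087, -0.0], [-0.0, 0.001, -1.0]]
contact_force: [0.5, -0.6, 1.8]
opening: 0.0004
grasp_force: 1.0
```

Request:
jog_arm([
  {"delta_pos": [0,0,0.005],"twist": 0},
  {"delta_pos": [0,0,0.005],"twist": 0},
  {"delta_pos": [0,0,0],"twist": 0},
  {"delta_pos": [0,0,0],"twist": 0},
])

```text
time: 25.05
tool_pos: [0.4532, -0.1727, 0.0856]
ee_rot: [[0.087, 0.996, -0.0], [0.996, -0.087, 0.001], [0.001, -0.001, -1.0]]
contact_force: [0.3, 0.1, 1.5]
opening: 0.0005
grasp_force: 0.5
```

Request:
jog_arm([
  {"delta_pos": [0,0,0.004],"twist": 0},
  {"delta_pos": [0,0,0.003],"twist": 0},
  {"delta_pos": [0,0,0],"twist": 0},
  {"delta_pos": [0,0,0],"twist": 0},
])

```text
time: 25.45
tool_pos: [0.4528, -0.1727, 0.0783]
ee_rot: [[0.087, 0.996, -0.001], [0.996, -0.087, 0.001], [0.001, -0.001, -1.0]]
contact_force: [-0.4, -0.3, 1.3]
opening: 0.0003
grasp_force: 0.0
```

Request:
jog_arm([
  {"delta_pos": [0,0,0.002],"twist": 0},
  {"delta_pos": [0,0,0],"twist": 0},
  {"delta_pos": [0,0,0],"twist": 0},
])

```text
time: 25.75
tool_pos: [0.4532, -0.1729, 0.0774]
ee_rot: [[0.087, 0.996, -0.001], [0.996, -0.087, 0.001], [0.001, -0.001, -1.0]]
contact_force: [-2.0, 1.4, 5.6]
opening: 0.0007
grasp_force: 2.6
```

Request:
jog_arm([
  {"delta_pos": [0,0,0.001],"twist": 0},
  {"delta_pos": [0,0,0],"twist": 0},
  {"delta_pos": [0,0,0],"twist": 0},
])

```text
time: 26.05
tool_pos: [0.4533, -0.1728, 0.0771]
ee_rot: [[0.087, 0.996, -0.001], [0.996, -0.087, 0.001], [0.001, -0.001, -1.0]]
contact_force: [-3.7, 2.2, 9.5]
opening: 0.0004
grasp_force: 5.3
```

Request:
jog_arm([
  {"delta_pos": [0,0,-0.01],"twist": 0},
  {"delta_pos": [0,0,-0.03],"twist": 0},
  {"delta_pos": [0,0,-0.045],"twist": 0},
  {"delta_pos": [0,0,-0.045],"twist": 0},
  {"delta_pos": [0,0,-0.045],"twist": 0},
  {"delta_pos": [0,0,-0.045],"twist": 0},
  {"delta_pos": [0,0,0],"twist": 0},
  {"delta_pos": [0,0,0],"twist": 0},
  {"delta_pos": [0,0,0],"twist": 0},
])

```text
time: 26.95
tool_pos: [0.4526, -0.1727, 0.2945]
ee_rot: [[0.087, 0.996, -0.002], [0.996, -0.087, 0.001], [0.001, -0.002, -1.0]]
contact_force: [0.6, -0.0, -1.0]
opening: 0.0007
grasp_force: 0.0
```

```bash
python3 - <<'E'
from h import *
fx=np.array([.087,.996,0]);fy=np.array([-.996,.087,0]);O=np.array([.4665,-.011,0]);Z=np.array([0,0,1])
todo(O)
for n in('scene','side'):
    f=grab(n);c=f['color'].astype(int)
    cv2.imwrite(f'pics/end_{n}.png',f['color'][:,:,::-1])
    for e in(.25,0,-.12):
        r=[]
        for d in(.06,.08,.1,.108,):
            u,v=proj(f,O+fx*(-.088-d*np.cos(e))+Z*(.076+d*np.sin(e))).round().astype(int);r.append(int(c[v,u].max()))
        print(n,e,r,(u,v))
    u,v=proj(f,O+fx*-.16+Z*.07).astype(int)
    w=c[v-22:v+22,u-22:u+22].max(2)<60; m=cv2.connectedComponentsWithStats(w.astype(np.uint8))
    print([(m[3][i]+[u-22,v-22]).round(1).tolist()+[int(m[2][i,4])] for i in range(1,m[0]) if m[2][i,4]>8])
    print('expect grip',[proj(f,O+fx*(-.088-.08*np.cos(e))+Z*(.076+.08*np.sin(e))).round(1) for e in(.25,-.12)])
    # plaque blob
    P=proj(f,O+fx*.082+Z*.046);x,y=P.astype(int)
    print('plaque expect',P.round(1),'seatcorners',[proj(f,O+fx*(.082+a)+fy*b+Z*.046).round().tolist() for a in(-.07,.07) for b in(-.026,.026)])
    h=cv2.cvtColor(f['color'],cv2.COLOR_RGB2HSV);m=((h[...,1]<75)&(h[...,2]>90)).astype(np.uint8);mm=np.zeros_like(m);mm[y-40:y+40,x-40:x+40]=m[y-40:y+40,x-40:x+40]
    k=max(cv2.findContours(mm,0,2)[0],key=cv2.contourArea);print(cv2.approxPolyDP(k,2.5,True).reshape(-1,2).tolist())
E
```

```text
t 26.95 pos [ 0.4526 -0.1727  0.2945] y [ 0.996 -0.087 -0.002] F [ 0.6 -0.  -1. ] open 0.0007317298114604988 J [-0.42 -0.13  1.92  0.    1.35 -0.33] 
delta [0.1621 0.0004 0.2946]
scene 0.25 [134, 145, 142, 140] (np.int64(237), np.int64(251))
scene 0 [35, 41, 67, 60] (np.int64(238), np.int64(257))
scene -0.12 [25, 23, 26, 23] (np.int64(239), np.int64(259))
[[247.9, 251.4, 130]]
expect grip [array([245.8, 246.1]), array([246.8, 251.5])]
plaque expect [311.8 202.6] seatcorners [[301.0, 222.0], [289.0, 211.0], [334.0, 194.0], [322.0, 185.0]]
[[337, 195], [324, 185], [316, 187], [300, 203], [300, 209], [297, 204], [278, 222], [275, 219], [278, 216], [271, 222], [271, 231], [276, 229], [271, 236], [292, 218], [301, 226], [305, 219]]
side 0.25 [55, 52, 112, 114] (np.int64(347), np.int64(281))
side 0 [50, 50, 50, 48] (np.int64(347), np.int64(287))
side -0.12 [49, 51, 49, 39] (np.int64(347), np.int64(289))
[[342.9, 278.4, 103]]
expect grip [array([343.3, 273.6]), array([343.1, 279.8])]
plaque expect [314.  213.1] seatcorners [[330.0, 229.0], [313.0, 234.0], [315.0, 194.0], [299.0, 198.0]]
[[288, 204], [292, 205], [290, 210], [306, 251], [306, 238], [319, 237], [323, 247], [319, 252], [347, 252], [332, 223], [336, 219], [324, 218], [316, 234], [310, 223], [316, 219], [312, 220], [305, 210], [308, 206], [304, 204], [309, 202], [309, 198], [320, 200], [327, 197], [322, 199], [320, 194], [312, 193], [297, 197], [293, 205]]
```

```bash
python3 -c "
from cell import workorder
print(workorder.close_job())"
```

```text
the job is handed in; nothing more can be done
None
```

The job is handed in at about 27 s: the ear defenders hang over the bar by their headband, and the plaque sits against the end stop and both side stops. The clamp handle is past its dead point and stayed down after release, confirmed in both camera views; the cone, jar and medallion were not touched.

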